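Close the loaded blood-tube carrier

ROBOT

A 6-joint arm with a two-finger parallel gripper is mounted at the origin on the work surface. World frame = base frame: x ahead of the robot, y to its left, z up, the work surface at z = 0. Lengths are in m, angles in rad, forces in N, time in s.
With the tool pointing down it reaches from about 0.35 to 0.725 m from the base axis. Payload 4.3 kg.
Tool frame: the origin (TCP) lies midway between the tips of the shut fingers; the grasp point (between the pads) lies 19 mm behind it; z points along the fingers, y is the direction in which the jaws open and shut (so a half turn about z gives the same grasp; the last joint's range is limited). The gripper opens to 85 mm and grips with 20 to 120 N. Pads are 22 mm wide; open, the fingers measure 114 mm over their backs; the gripper's body (76 mm by 85 mm) begins 54 mm behind the grasp point. The pads swing forward as they close: fully open they stand 13 mm farther back than shut.
Start: joints at [-1.399, 0.377, 0.081, 1.274, 0, 1.46], TCP at [0.16, -0.552, 0.231] pointing down, gripper open.
Joint ranges: [-2.72, 2.72], [-0.84, 1.66], [-1.02, 1.22], [-1.77, 2.12], [-1.37, 1.28], [-3.14, 3.14]. Speed limits (rad/s): [2.57, 2.57, 3.14, 3.14, 3.14, 3.14].

INTERFACE

Orientations are given as a rotation vector (axis times angle).
In Python, from station import ctrl gives the robot as it stands.
- The arm moves only by the shell command python3 -m crank 'ROWS' [OPENING]. ROWS is JSON, a list that holds one entry, the list of rows, each a list of 6 numbers: the shift along the world's x, y, z in m, then the turn, a rotation vector about the world's x, y, z in rad. A call has exactly 5 rows; each row shifts and turns the pose as measured when the row begins; what a row does not reach is not made up. A row lasts 1/8 s, in which the tool goes at most 62.5 mm and 10.7 degrees, less where a joint would pass 70% of its speed; a pose out of reach is approached as far as the arm can. A call with a gripper value outside its range is refused whole. OPENING is the finger opening in m, from 0 to 0.0854, set as the call begins (- or left out, the last holds). The fingers move at their own pace and stop on an object; the grip force is fixed at half the most. Time passes only in rows, so rows that do not move let the fingers close, or fill a call up. It gives the time, the measured TCP pose, the force and the opening at its end, in the units of the state.
- ctrl.read_state(): the state, without advancing time (a new reading comes with each control period).
- ctrl.read_camera(name): name is "scene" or "top"; returns the picture (420x560x3 uint8, blue, green, red); there is no depth.
- ctrl.calibration(name): a dict with "fovy" (degrees; the focal length in pixels is half the picture's height over the tangent of half this angle, whatever the lens; pixels are square), "cx", "cy" (the principal point, pixels), "D" ([k1, k2, p1, p2, k3] as OpenCV has them; the pictures are not rectified), "rvec" (rotation vector, rad) and "tvec" (3), from world to camera coordinates, as OpenCV has them. Camera axes: x right, y down, z forward; pixel columns grow to the right and rows downward; lengths in m; the calibration is good to about 2 mm. A picture is of the moment at which its call begins. calibration takes no time and is no camera call.
- ctrl.job_done(): hands the job in, once; it reports no verdict.
Trained networks look in the newest picture that a camera, given by its name, has taken for a name from the list of things; names that differ only in an ending like _2 or _b are one class to them, and where a whole thing is asked for, a point or a joint stands for the part that bears it (a point fixed in the world has none). Each returns a list of dicts, best first, with "conf" (0 to 1); they miss things now and then, are a little off and sometimes report something else, mostly with a low value. They report only what shows in the picture. A call takes as long as a camera call.
- ctrl.find_in(camera, name): "centre" ([x, y, z] in m, in world coordinates, good to about 4 mm: the middle of the surface that is visible of it).
- ctrl.masks_of(camera, name): "mask" (420x560 bool, what is visible of it).
- ctrl.tip_of(camera, name): "centre" ([x, y, z] in m, in world coordinates, good to about 4 mm: a listed point, or the origin of a listed thing).
The state is a dict: "time": time; "joints": joint angles; "qd": joint speeds; "effort": joint torques, N m; "tool_pos": TCP position; "tool_rot": TCP orientation; "force": force on the tool from outside, world axes, zero at the start; "moment": the same for the moment, N m; "grip_width": finger opening in m.
Only numpy, scipy, OpenCV 4.12 (cv2) and the standard library are available. Lean on these libraries where they do the work, as an engineer would, in place of code of your own. Each camera call takes 0.05 s, during which the arm holds its last target. There are 200 camera calls.

TASK

Close up the grey carrier box that holds the red-capped blood tubes: set the larger of the two loose lids down on it (do not drop it) so that it sits flat on the rim all round, then swing that carrier's steel clamp down over the lid. Leave the clamp of the empty carrier up.

Things in the scene. Friction and masses are not known exactly. Their poses are not given: they have to be found in the camera images.
- carrier: Loaded carrier: open grey box 140 (x) x 110 (y) x 95 mm high, walls 5 mm, fast to the bench, with eleven red-capped tubes inside, caps 13 mm below the rim. Origin: centre of its underside, z up. Its clamp stands outside its +x end, the end away from the robot. An empty carrier of the same make stands near by. Seated, the lid's handle centre is 130 mm above this origin.
- lid_grip (a point): Centre of the handle bar (60 long in x, 16 wide in y, 14 mm high) of the large loose lid lying handle up on the bench: 43 mm above the bench, 27 mm above the plate's top. Grey plate 150 x 120 x 8 mm; under it a lip 112 x 82 x 8 mm enters the carrier with 9 mm play each side. 0.25 kg, same either way round. The like but smaller lid (plate 100 x 75 mm) does not fit.
- clamp (a joint): Loaded carrier's clamp, rad: steel arm 52 long, 30 wide, 10 mm thick; level pivot along the carrier's y at its x +94, z 110 mm. 0: down, level, pointing to the carrier's centre, 2 mm above the lid plate, at its stop (arm top z 115 mm). 1.57: upright; more: leaning away from the box, as at the start (1.8 to 2.1; stop 2.3). Friction holds it anywhere; 1 to 3 N moves it.
- spare_clamp (a joint): The same clamp on the empty carrier, rad, same meaning; it starts leaning open and stays up.

How it is judged:
By the outcome, as a careful person would: the job done as asked, in the order asked, and still so for the second after the job is handed in, with the robot touching nothing.
It also fails if it takes over 51 s, if anything falls off the work surface, if the arm or the gripper's body presses on something with over 40 N, if the wrist force passes 120 N, or if a joint passes its speed limit or range.

## Working session

There is one attempt and no reset: what is moved stays moved. The work goes in short steps, Python scripts to look and compute and a shell command to move; the robot and the scene stay as the last step left them, time stands still between calls to the robot, and variables do not carry over. Pictures are saved under pics/ and viewed, about 8 in all and at most 12, crops included, and the job is handed in when it is done.

```bash
mkdir -p pics; ls; python3 - <<'E'
from station import ctrl
import cv2, numpy as np
for c in("scene","top"):
    cv2.imwrite(f"pics/{c}0.png",ctrl.read_camera(c))
    k=ctrl.calibration(c);print(c,k)
    for n in("carrier","lid_grip","clamp","spare_clamp"):
        for f in("find_in","tip_of"):
            try:print(n,f,[(np.round(d["centre"],3).tolist(),round(d["conf"],2)) for d in getattr(ctrl,f)(c,n)])
            except Exception as e:print(n,f,e)
s=ctrl.read_state();print(s)
E
```

```text
pics
scene {'fovy': 45.41304401006893, 'cx': 276.9186679725929, 'cy': 204.6048874874183, 'D': array([-0.0245857,  0.       ,  0.       ,  0.       ,  0.       ]), 'rvec': array([ 1.06576355,  2.20347218, -1.15426247]), 'tvec': array([ 0.32138837, -0.14146097,  1.3857359 ])}
carrier find_in [([0.494, 0.101, 0.069], 0.81)]
carrier tip_of [([0.465, 0.089, -0.005], 0.86)]
lid_grip find_in [([0.48, -0.08, 0.017], 0.91)]
lid_grip tip_of [([0.463, -0.087, 0.046], 0.67)]
clamp find_in [([0.574, 0.086, 0.141], 0.73)]
clamp tip_of it knows: carrier, lid_grip
spare_clamp find_in [([0.55, 0.328, 0.143], 0.93)]
spare_clamp tip_of it knows: carrier, lid_grip
top {'fovy': 53.0737151203562, 'cx': 276.5984140735346, 'cy': 207.76387419677894, 'D': array([-0.05591026,  0.        ,  0.        ,  0.        ,  0.        ]), 'rvec': array([ 2.13978893, -2.11895566,  0.18330657]), 'tvec': array([-0.01268618,  0.51562509,  0.88048299])}
carrier find_in [([0.475, 0.085, 0.055], 0.78)]
carrier tip_of [([0.464, 0.088, 0.002], 0.95)]
lid_grip find_in [([0.46, -0.084, 0.018], 0.69)]
lid_grip tip_of [([0.459, -0.0
[... 179 characters left out ...]
knows: carrier, lid_grip
{'time': 0.7, 'joints': array([-1.39927315e+00,  3.77252524e-01,  8.10301434e-02,  1.27441659e+00,
       -7.26396530e-06,  1.46049325e+00]), 'qd': array([ 9.88833914e-05,  1.40301419e-03, -2.49788129e-04, -5.04248910e-04,
        4.11286725e-05, -1.34382438e-03]), 'effort': array([ 3.95849920e-04, -4.63372314e+01,  2.70095730e+01,  4.26682595e-05,
       -3.70614157e-05, -3.53814556e-06]), 'tool_pos': array([ 0.15992306, -0.5523596 ,  0.2313682 ]), 'tool_rot': array([ 3.11029776e+00,  4.41205921e-01, -3.83991777e-06]), 'force': array([-0.12179364,  0.08005322,  0.348267  ]), 'moment': array([ 0.03852748, -0.04313821, -0.00801785]), 'grip_width': 0.08523068926639171}
```

View pics/top0.png

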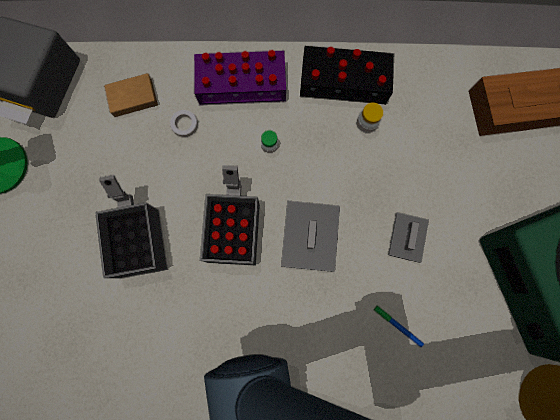

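View pics/scene0.png

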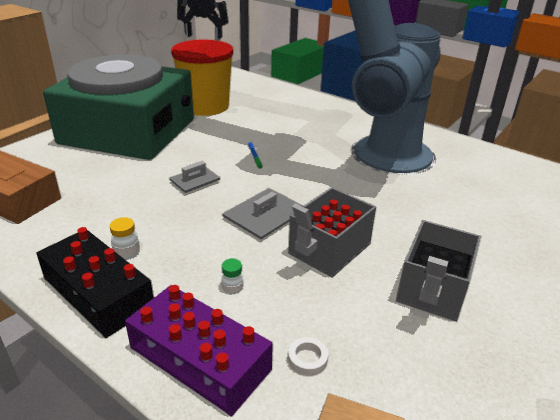

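Top view: the loaded carrier is at about (230,230) with its clamp at (231,175). The large lid is at (311,236), the small lid at (408,237) and the empty carrier at (128,240). The networks' positions agree with this. Next I fit position and yaw by silhouette.

```bash
cat > h.py <<'E'
from station import ctrl
import cv2, numpy as np
from scipy.optimize import minimize
def proj(c,P):
    k=ctrl.calibration(c);f=210/np.tan(np.radians(k["fovy"])/2)
    K=np.array([[f,0,k["cx"]],[0,f,k["cy"]],[0,0,1]])
    return cv2.projectPoints(np.array(P,float).reshape(-1,3),k["rvec"],k["tvec"],K,k["D"])[0].reshape(-1,2)
def box(p,lx,ly,z0,z1):
    x,y,a=p;c,s=np.cos(a),np.sin(a)
    return [[x+c*u-s*v,y+s*u+c*v,z] for u in(-lx/2,lx/2) for v in(-ly/2,ly/2) for z in(z0,z1)]
def hull(c,P):
    m=np.zeros((1680,2240),np.uint8)
    cv2.fillConvexPoly(m,cv2.convexHull(np.round(proj(c,P)*4+1.5).astype(np.int32)),1);return m>0
def fit(masks,p0,dims):
    M={c:cv2.resize(m.astype(np.uint8),(2240,1680),interpolation=cv2.INTER_NEAREST)>0 for c,m in masks.items()}
    def cost(q):
        p=[q[0]/1000,q[1]/1000,q[2]/100]
        return sum((hull(c,box(p,*dims))^m).sum()/m.sum() for c,m in M.items())
    q0=np.array([p0[0]*1000,p0[1]*1000,p0[2]*100])
    r=minimize(cost,q0,method="Nelder-Mead",options=dict(initial_simplex=q0+np.array([[0,0,0],[8,0,0],[0,8,0],[0,0,8]])))
    return np.round([r.x[0]/1000,r.x[1]/1000,r.x[2]/100],4),round(r.fun,3)
E
python3 - <<'E'
from h import *
for n,p0,d in(("lid_grip",[.461,-.086,0],(.15,.12,.008,.016)),("carrier",[.465,.088,0],(.14,.11,0,.095))):
    ms={}
    for c in("top","scene"):
        ctrl.read_camera(c)
        r=ctrl.masks_of(c,n)
        m=r[0]["mask"].astype(np.uint8);print(n,c,[x["conf"] for x in r],m.sum())
        if n=="carrier": # fill tubes
            m=cv2.morphologyEx(m,cv2.MORPH_OPEN,np.ones((5,5)))
            cs,_=cv2.findContours(m,0,1);m[:]=0;cv2.fillPoly(m,[cv2.convexHull(max(cs,key=cv2.contourArea))],1)
        ms[c]=m
        print(c,fit({c:m},p0,d))
        img=ctrl.read_camera(c); 
        cs,_=cv2.findContours(m,0,1);cv2.drawContours(img,cs,-1,(0,255,255),1)
        cv2.imwrite(f"pics/m_{n}_{c}.png",img)
    print("both",fit(ms,p0,d))
m=None
a=[cv2.imread(f"pics/m_{n}_{c}.png")[y:y+150,x:x+190] for c,x,y in(("top",170,150),("scene",210,150)) for n in("lid_grip","carrier")]
cv2.imwrite("pics/mm.png",cv2.resize(np.vstack([np.hstack(a[:2]),np.hstack(a[2:])]),None,fx=2,fy=2))
E
```

```text
lid_grip top [0.88] 3570
top (array([ 0.459 , -0.084 , -0.0868]), np.float64(0.018))
lid_grip scene [0.62] 2050
scene (array([ 0.4586, -0.0892, -0.031 ]), np.float64(0.144))
both (array([ 0.4586, -0.0857, -0.0835]), np.float64(0.201))
carrier top [0.74] 4406
top (array([ 0.4669,  0.0914, -0.0564]), np.float64(0.225))
carrier scene [0.74, 0.63] 2151
scene (array([ 0.4915, -0.0662,  0.5782]), np.float64(0.967))
both (array([0.4605, 0.0919, 0.4329]), np.float64(3.49))
```

View pics/mm.png

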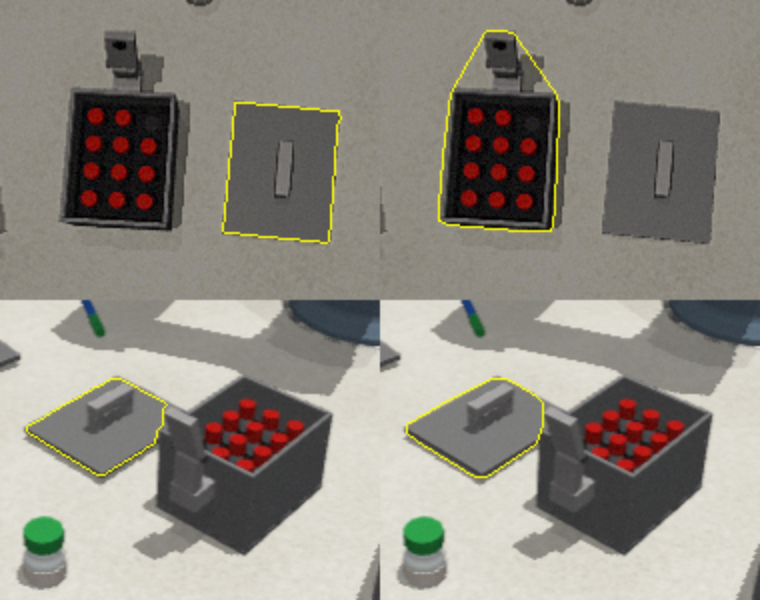

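The lid mask is good. The carrier mask is spoiled by the clamp in the top view, and in the scene view the best hit was the lid. I cut the clamp away with a wide opening and overlay the fitted rim.

```bash
python3 - <<'E'
from h import *
c="top";img=ctrl.read_camera(c);m=ctrl.masks_of(c,"carrier")[0]["mask"].astype(np.uint8)
m=cv2.morphologyEx(m,cv2.MORPH_CLOSE,np.ones((7,7)));m=cv2.morphologyEx(m,cv2.MORPH_OPEN,np.ones((25,25)))
p,e=fit({c:m},[.465,.088,-.05],(.14,.11,0,.095));print(p,e)
out=[]
for c,x,y in(("top",170,150),("scene",260,160)):
    img=ctrl.read_camera(c);r=img[y:y+130,x:x+140]
    I=cv2.resize(r,None,fx=4,fy=4,interpolation=cv2.INTER_CUBIC)
    P=box(p,.14,.11,.095,.095)[::2];P=[P[0],P[1],P[3],P[2]]
    q=((proj(c,P)-[x,y])*4+1.5).astype(np.int32);cv2.polylines(I,[q],True,(0,255,0),1)
    # clamp arm centerline ends for phi
    a=p[2]
    for phi,col in((1.8,(255,255,0)),(1.95,(255,0,255)),(2.1,(0,165,255))):
        L=[[p[0]+u*np.cos(a),p[1]+u*np.sin(a),z] for u,z in((.094,.11),(.094-.052*np.cos(phi),.11+.052*np.sin(phi)))]
        q=((proj(c,L)-[x,y])*4+1.5).astype(np.int32);cv2.polylines(I,[q],False,col,1)
    out.append(I[:,:400] if c=="top" else I[:,:400])
cv2.imwrite("pics/rim.png",np.hstack(out))
E
```

```text
[ 0.4653  0.0904 -0.0178] 0.026
```

View pics/rim.png

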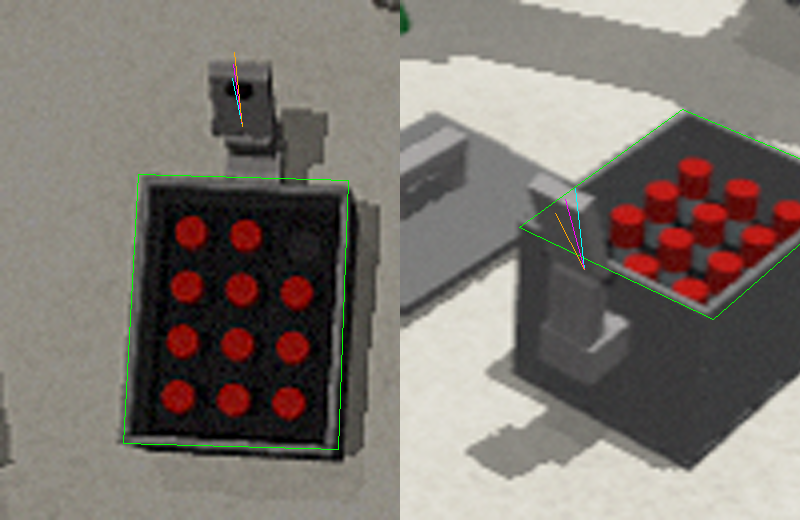

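The rim overlay agrees with the picture, and the clamp leans about 1.9–1.95 rad. Estimates:
- **Lid:** (0.459, -0.085), yaw -0.086.
- **Carrier:** (0.465, 0.089), yaw about -0.025.

Joint 6 would run out of range with the short turn, so I use the half-turn equivalent: +2.774 rad about z, up and over the green machine.

```bash
python3 -m crank '[[[0,0,0.025,0,0,0.18],[0,0,0.025,0,0,0.18],[0,0,0.02,0,0,0.18],[0,0,0.02,0,0,0.18],[0,0,0.01,0,0,0.18]]]' 0.0854
python3 -m crank '[[[0.03,0.045,0,0,0,0.18],[0.03,0.045,0,0,0,0.18],[0.03,0.045,0,0,0,0.18],[0.03,0.045,0,0,0,0.18],[0.03,0.045,0,0,0,0.18]]]'
python3 -m crank '[[[0.03,0.045,0,0,0,0.18],[0.03,0.045,-0.01,0,0,0.18],[0.03,0.045,-0.02,0,0,0.18],[0.03,0.045,-0.03,0,0,0.18],[0.03,0.045,-0.03,0,0,0.18]]]'
python3 -c "
from station import ctrl;s=ctrl.read_state();print(s['joints'])"
```

```text
time: 2.12
tool_pos: [0.1596, -0.551, 0.333]
tool_rot: [-2.58, -1.787, 0.004]
force: [-0.3, 0.4, 0.2]
grip_width: 0.0855
time: 2.75
tool_pos: [0.3116, -0.3237, 0.3331]
tool_rot: [1.515, 2.749, -0.006]
force: [0.2, -0.5, -0.2]
grip_width: 0.0855
time: 3.38
tool_pos: [0.4669, -0.093, 0.2454]
tool_rot: [0.121, 3.124, -0.006]
force: [0.8, -1.3, 0.1]
grip_width: 0.0853
[-3.30413825e-01  1.58187163e-01 -1.76346647e-01  1.22032293e+00
  5.81360598e-04 -2.52876947e-01]
```

```bash
python3 -m crank '[[[-0.0075,0.0075,-0.03,0,0,-0.008],[0,0,-0.03,0,0,0],[0,0,-0.03,0,0,0],[0,0,-0.03,0,0,0],[0,0,-0.02,0,0,0]]]'
python3 - <<'E'
from h import *
img=ctrl.read_camera("scene");s=ctrl.read_state()
for n in("top","scene"):
    if n=="top":ctrl.read_camera(n)
    print(n,[(np.round(d["centre"],3).tolist(),round(d["conf"],2)) for d in ctrl.tip_of(n,"lid_grip")])
print(s["tool_pos"],s["tool_rot"])
cv2.imwrite("pics/a1.png",cv2.resize(img[80:260,160:400],None,fx=3,fy=3))
E
```

```text
time: 4.0
tool_pos: [0.4607, -0.0806, 0.1008]
tool_rot: [0.117, 3.122, -0.006]
force: [0.3, -0.7, 0.2]
grip_width: 0.0853
top []
scene [([0.461, -0.086, 0.044], 0.68), ([0.465, 0.09, -0.002], 0.26)]
[ 0.45921733 -0.08016641  0.09867266] [ 0.11761844  3.12568809 -0.00435174]
```

View pics/a1.png

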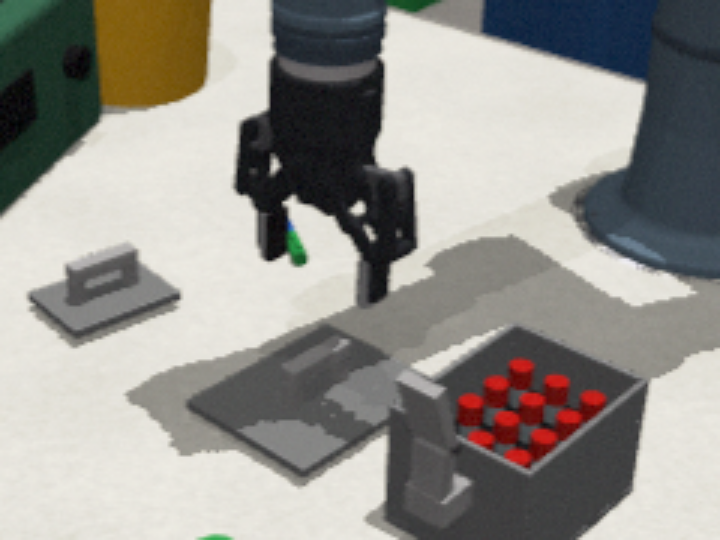

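The gripper hangs over the handle, with the open jaws straddling it across y. I need about -5 mm in y, then straight down.

```bash
python3 -m crank '[[[0.001,-0.0055,-0.01,0,0,-0.012],[0,0,-0.018,0,0,0],[0,0,-0.018,0,0,0],[0,0,-0.016,0,0,0],[0,0,-0.011,0,0,0]]]'
python3 -m crank '[[[0,0,0,0,0,0],[0,0,0,0,0,0],[0,0,0,0,0,0],[0,0,0,0,0,0],[0,0,0,0,0,0]]]'
```

```text
time: 4.82
tool_pos: [0.4686, -0.0902, 0.0318]
tool_rot: [0.141, 3.108, -0.013]
force: [-0.1, 0.2, 0.1]
grip_width: 0.0853
time: 5.45
tool_pos: [0.4701, -0.091, 0.0333]
tool_rot: [0.142, 3.105, -0.014]
force: [-0.4, 0.3, -0.2]
grip_width: 0.0856
```

```bash
python3 -m crank '[[[-0.005,0.002,0,0,0,0],[-0.005,0.003,-0.003,0,0,0],[0,0,-0.003,0,0,0],[0,0,0,0,0,0],[0,0,0,0,0,0]]]'; python3 - <<'E'
from h import *
for i in range(2):
    ctrl.read_camera("top");s=ctrl.read_state();print(np.round(s["tool_pos"],4),np.round(s["tool_rot"],4),2*np.arctan2(s["tool_rot"][1],s["tool_rot"][0]),np.round(s["qd"],3))
    from scipy.spatial.transform import Rotation as R
print(R.from_rotvec(s["tool_rot"]).as_matrix().round(4))
E
```

```text
time: 6.08
tool_pos: [0.4589, -0.0853, 0.0267]
tool_rot: [0.141, 3.106, -0.014]
force: [-0.8, 0.2, 0.3]
grip_width: 0.0853
[ 0.4589 -0.0853  0.0268] [ 0.1413  3.1055 -0.0143] 3.0506797212701233 [-0.001 -0.002  0.003  0.003 -0.002 -0.001]
[ 0.459  -0.0854  0.0268] [ 0.1413  3.1054 -0.0143] 3.0506799558524182 [ 0.    -0.003  0.001 -0.002 -0.001 -0.   ]
[[-0.9953  0.0909  0.0325]
 [ 0.0906  0.9958 -0.0107]
 [-0.0333 -0.0077 -0.9994]]
```

The tool tilted by 0.034 rad, so I straighten it, lower it the last few mm and close.

```bash
python3 -m crank '[[[0.001,0,0,0.0107,0.0325,0.005],[0,0,-0.003,0,0,0],[0,0,0,0,0,0],[0,0,0,0,0,0],[0,0,0,0,0,0]]]'
python3 -c "
from h import *
from scipy.spatial.transform import Rotation as R
s=ctrl.read_state();print(s['tool_pos'],R.from_rotvec(s['tool_rot']).as_matrix()[:,2])"
```

```text
time: 6.8
tool_pos: [0.4598, -0.0854, 0.0236]
tool_rot: [0.135, 3.138, -0.0]
force: [-0.4, 1.0, -0.1]
grip_width: 0.0855
[ 0.45977269 -0.0853567   0.02357524] [ 2.63158631e-04 -5.35329431e-05 -9.99999964e-01]
```

```bash
python3 -m crank '[[[0,0,0,0,0,0],[0,0,0,0,0,0],[0,0,0,0,0,0],[0,0,0,0,0,0],[0,0,0,0,0,0]]]' 0
python3 -m crank '[[[0,0,0,0,0,0],[0,0,0,0,0,0],[0,0,0,0,0,0],[0,0,0,0,0,0],[0,0,0,0,0,0]]]'
python3 -m crank '[[[0,0,0.005,0,0,0],[0,0,0.01,0,0,0],[0,0,0.02,0,0,0],[0,0,0.02,0,0,0],[0,0,0.02,0,0,0]]]'
```

```text
time: 7.42
tool_pos: [0.4597, -0.0854, 0.0238]
tool_rot: [0.135, 3.138, -0.001]
force: [-0.2, -0.6, -1.2]
grip_width: 0.0152
time: 8.05
tool_pos: [0.4597, -0.0854, 0.0238]
tool_rot: [0.135, 3.138, -0.001]
force: [0.3, 0.3, 1.0]
grip_width: 0.0148
time: 8.68
tool_pos: [0.4558, -0.084, 0.0999]
tool_rot: [-0.135, -3.132, -0.003]
force: [1.0, -0.3, -2.4]
grip_width: 0.0146
```

```bash
python3 -m crank '[[[0.002,0,0.03,0,0,0.03],[0.002,0,0.03,0,0,0.03],[0.002,0.02,0.03,0,0,0],[0,0.03,0.01,0,0,0],[0,0.03,0,0,0,0]]]'
python3 -m crank '[[[0,0.03,0,0,0,0],[0,0.03,0,0,0,0],[0,0.02,0,0,0,0],[0,0.01,0,0,0,0],[0,0,0,0,0,0]]]'
python3 - <<'E'
from h import *
from scipy.spatial.transform import Rotation as R
img=ctrl.read_camera("scene");
cv2.imwrite("pics/b1.png",cv2.resize(img[80:280,240:480],None,fx=3,fy=3))
s=ctrl.read_state();r=s['tool_rot'];m=R.from_rotvec(r).as_matrix()
print(s['tool_pos'],m[:,2],'yaw-pi',np.arctan2(-m[1,0],-m[0,0]),s['joints'][5])
for n in("scene","top"):
    if n=="top":ctrl.read_camera(n)
    print(n,[(w,[(np.round(d["centre"],3).tolist(),round(d["conf"],2)) for d in ctrl.tip_of(n,w)]) for w in("lid_grip","carrier")])
E
```

```text
time: 9.3
tool_pos: [0.4615, -0.0034, 0.2072]
tool_rot: [-0.045, -3.138, -0.002]
force: [-0.2, 0.2, -3.4]
grip_width: 0.0148
time: 9.93
tool_pos: [0.4595, 0.0908, 0.2093]
tool_rot: [-0.04, -3.138, -0.001]
force: [-0.5, 0.0, -2.7]
grip_width: 0.0151
[0.45956149 0.09044115 0.20927672] [-3.74338093e-03  8.65777887e-04 -9.99992619e-01] yaw-pi -0.026292672401433535 0.08432109885330895
scene [('lid_grip', [([0.46, 0.091, 0.231], 0.96)]), ('carrier', [([0.462, 0.089, -0.005], 0.9)])]
top [('lid_grip', [([0.459, 0.094, 0.228], 0.96)]), ('carrier', [])]
```

View pics/b1.png

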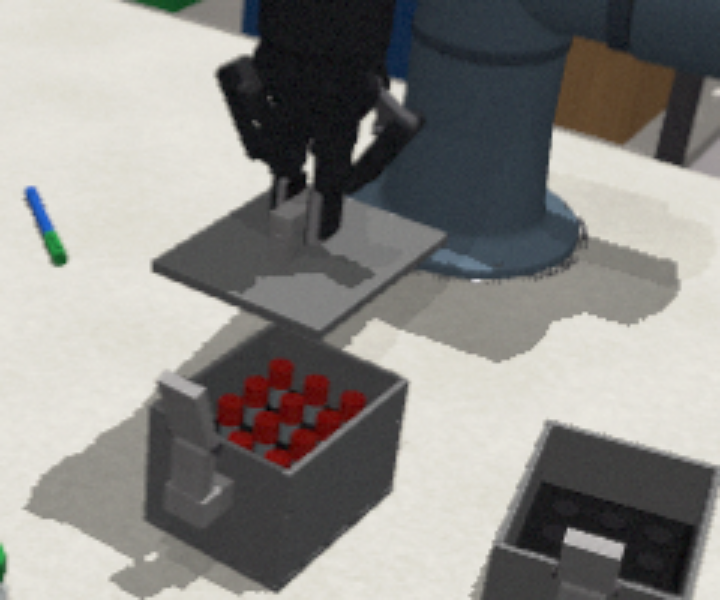

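The lid hangs level above the carrier. I shift +5 mm in x and lower it to just above the rim.

```bash
python3 -m crank '[[[0.005,-0.001,-0.01,0,-0.0037,0],[0,0,-0.02,0,0,0],[0,0,-0.02,0,0,0],[0,0,-0.015,0,0,0],[0,0,-0.005,0,0,0]]]'
python3 - <<'E'
from h import *
from scipy.spatial.transform import Rotation as R
s=ctrl.read_state();r=s['tool_rot'];m=R.from_rotvec(r).as_matrix()
print(s['tool_pos'],m[:,2],'yaw-pi',np.arctan2(-m[1,0],-m[0,0]))
E
```

```text
time: 10.85
tool_pos: [0.4662, 0.0871, 0.1351]
tool_rot: [0.048, 3.14, 0.001]
force: [-0.8, 0.6, -3.0]
grip_width: 0.0147
[0.46621939 0.08705935 0.13505998] [ 1.44578167e-03  5.86174857e-04 -9.99998783e-01] yaw-pi -0.03072657370923107
```

```bash
python3 -m crank '[[[-0.002,0.002,0,0,0.0015,0.004],[0,0,-0.006,0,0,0],[0,0,-0.006,0,0,0],[0,0,-0.004,0,0,0],[0,0,0,0,0,0]]]'
python3 -m crank '[[[0,0,-0.002,0,0,0],[0,0,-0.002,0,0,0],[0,0,-0.002,0,0,0],[0,0,-0.001,0,0,0],[0,0,0,0,0,0]]]'
python3 - <<'E'
from h import *
from scipy.spatial.transform import Rotation as R
s=ctrl.read_state();r=s['tool_rot'];m=R.from_rotvec(r).as_matrix()
print(s['tool_pos'],m[:,2],'yaw-pi',np.arctan2(-m[1,0],-m[0,0]),s['force'],s['moment'])
E
```

```text
time: 11.48
tool_pos: [0.4651, 0.0891, 0.1187]
tool_rot: [0.042, 3.14, 0.001]
force: [-0.8, -0.1, -3.2]
grip_width: 0.0151
time: 12.1
tool_pos: [0.4655, 0.0891, 0.1116]
tool_rot: [0.042, 3.139, 0.001]
force: [0.6, 0.3, -3.2]
grip_width: 0.015
[0.46550699 0.08906313 0.11163332] [ 2.49472544e-03  6.31810559e-04 -9.99996689e-01] yaw-pi -0.026685457983046324 [ 0.56157185  0.33027075 -3.19659553] [-0.01632616 -0.02131731 -0.00670689]
```

The lip is inside with no contact. I go on in 0.5 mm steps.

```bash
python3 -m crank '[[[0,0,-0.0005,0,0.0025,0],[0,0,-0.0005,0,0,0],[0,0,-0.0005,0,0,0],[0,0,0,0,0,0],[0,0,0,0,0,0]]]'
```

```text
time: 12.72
tool_pos: [0.4658, 0.0891, 0.1108]
tool_rot: [0.042, 3.141, 0.001]
force: [-0.6, 0.1, -1.4]
grip_width: 0.0152
```

```bash
python3 -m crank '[[[0,0,-0.0005,0,0,0],[0,0,-0.0005,0,0,0],[0,0,-0.0005,0,0,0],[0,0,0,0,0,0],[0,0,0,0,0,0]]]'
```

```text
time: 13.35
tool_pos: [0.4658, 0.0891, 0.1108]
tool_rot: [0.042, 3.14, 0.001]
force: [-1.4, -0.4, 1.9]
grip_width: 0.0147
```

It is on the rim at the expected height: z is 0.1108 and the force has reversed. I open, then lift clear.

```bash
python3 -m crank '[[[0,0,0,0,0,0],[0,0,0,0,0,0],[0,0,0,0,0,0],[0,0,0,0,0,0],[0,0,0,0,0,0]]]' 0.05
python3 -m crank '[[[0,0,0.01,0,0,0],[0,0,0.02,0,0,0],[0,0,0.04,0,0,0],[0,0,0.04,0,0,0],[0,0,0.03,0,0,0]]]'
python3 - <<'E'
from h import *
out=[]
print([(w,[(np.round(d["centre"],3).tolist(),round(d["conf"],2)) for d in ctrl.tip_of("scene",w)]) for w in("lid_grip","carrier")] if ctrl.read_camera("scene") is not None else 0)
img=ctrl.read_camera("scene");print([(np.round(d["centre"],3).tolist(),round(d["conf"],2)) for d in ctrl.find_in("scene","clamp")])
cv2.imwrite("pics/c1.png",cv2.resize(img[120:290,250:420],None,fx=3.5,fy=3.5,interpolation=cv2.INTER_CUBIC))
s=ctrl.read_state();print(s["tool_pos"],s["tool_rot"],s["joints"])
E
```

```text
time: 13.98
tool_pos: [0.4675, 0.0892, 0.111]
tool_rot: [0.042, 3.137, 0.001]
force: [0.5, 0.4, 0.2]
grip_width: 0.0502
time: 14.6
tool_pos: [0.4648, 0.089, 0.2552]
tool_rot: [0.042, 3.141, 0.001]
force: [-0.4, -0.5, -0.3]
grip_width: 0.05
[('lid_grip', [([0.466, 0.089, 0.134], 0.82)]), ('carrier', [([0.463, 0.091, -0.002], 0.69)])]
[([0.576, 0.088, 0.144], 0.54)]
[0.46422188 0.08898953 0.25237698] [-4.18349418e-02 -3.13897791e+00 -6.64174083e-04] [ 5.46907363e-02  1.65814036e-01 -1.48902210e-01  1.25838183e+00
  5.80922188e-04  8.13436259e-02]
```

View pics/c1.png

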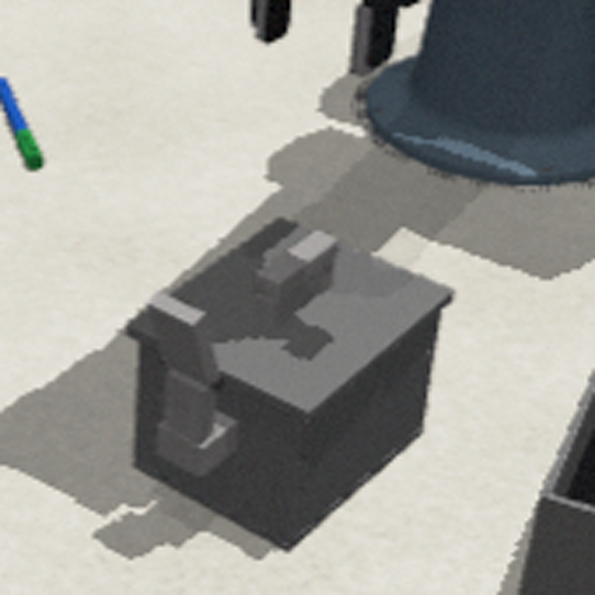

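The lid sits flat and square on the rim, with its corner (305,410) over the box corner. Handle estimate: (0.466, 0.089, 0.134). Next come the closed fingers, moving behind the clamp at about x 0.62, y 0.087.

```bash
python3 -m crank '[[[0.03,0,0,0,0,0],[0.035,0,0,0,0,0],[0.035,0,0,0,0,0],[0.035,-0.002,0,0,0,0],[0.02,0,0,0,0,0]]]' 0
python3 - <<'E'
from h import *
from scipy.spatial.transform import Rotation as R
s=ctrl.read_state();m=R.from_rotvec(s['tool_rot']).as_matrix()
print(s['tool_pos'],m[:,2],s['grip_width'])
E
```

```text
time: 15.48
tool_pos: [0.617, 0.0868, 0.2439]
tool_rot: [-0.041, -3.123, 0.001]
force: [1.1, 0.3, -0.1]
grip_width: 0.0001
[0.61700676 0.08681096 0.24393264] [-1.83048115e-02 -1.97324174e-04 -9.99832433e-01] 6.826846848215127e-05
```

```bash
python3 -m crank '[[[0.006,0,0,0,-0.018,0],[0,0,-0.02,0,0,0],[0,0,-0.02,0,0,0],[0,0,-0.02,0,0,0],[0,0,-0.01,0,0,0]]]'
```

```text
time: 16.1
tool_pos: [0.6192, 0.0868, 0.1668]
tool_rot: [-0.041, -3.134, 0.001]
force: [0.4, -0.2, -0.3]
grip_width: 0.0004
```

```bash
python3 -m crank '[[[0,0,-0.01,0,0,0],[0,0,-0.01,0,0,0],[0,0,-0.007,0,0,0],[0,0,0,0,0,0],[0,0,0,0,0,0]]]'
```

```text
time: 16.73
tool_pos: [0.6185, 0.0869, 0.1385]
tool_rot: [-0.041, -3.135, 0.001]
force: [0.8, 0.3, -0.6]
grip_width: 0.0001
```

```bash
python3 -m crank '[[[-0.008,0,0.005,0,0,0],[-0.01,0,0,0,0,0],[-0.01,0,0,0,0,0],[-0.01,0,0,0,0,0],[-0.005,0,0,0,0,0]]]'
python3 -c "
from h import *
ctrl.read_camera('scene');print(ctrl.find_in('scene','clamp'))"
```

```text
time: 17.35
tool_pos: [0.5746, 0.0871, 0.1461]
tool_rot: [-0.041, -3.14, 0.0]
force: [1.4, 0.6, 0.9]
grip_width: 0.0004
[{'centre': [0.5663, 0.094, 0.1319], 'conf': 0.76}]
```

```bash
python3 -m crank '[[[-0.008,0,0,0,0,0],[-0.008,0,-0.001,0,0,0],[-0.006,0,-0.004,0,0,0],[-0.006,0,-0.005,0,0,0],[-0.005,0,-0.005,0,0,0]]]'
python3 -c "
from h import *
img=ctrl.read_camera('scene')
cv2.imwrite('pics/d1.png',cv2.resize(img[100:270,250:420],None,fx=3.5,fy=3.5,interpolation=cv2.INTER_CUBIC))"
```

```text
time: 18.08
tool_pos: [0.5402, 0.0874, 0.1304]
tool_rot: [-0.04, -3.141, -0.001]
force: [1.1, 0.9, 1.0]
grip_width: -0.0001
```

View pics/d1.png

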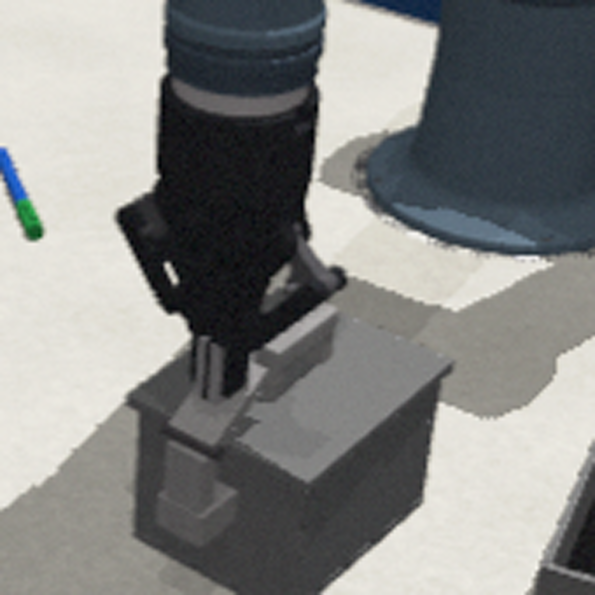

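The clamp is past upright, with the fingers on top of its arm at (215,400). I press it down to the stop.

```bash
python3 -m crank '[[[-0.004,0,-0.003,0,0,0],[-0.003,0,-0.003,0,0,0],[0,0,-0.003,0,0,0],[0,0,-0.002,0,0,0],[0,0,0,0,0,0]]]'
```

```text
time: 18.75
tool_pos: [0.5302, 0.087, 0.1168]
tool_rot: [-0.04, -3.136, 0.001]
force: [0.4, 0.0, 0.3]
grip_width: -0.0001
```

```bash
python3 -m crank '[[[0,0,-0.001,0,0,0],[0,0,-0.001,0,0,0],[0,0,-0.001,0,0,0],[0,0,0,0,0,0],[0,0,0,0,0,0]]]'
```

```text
time: 19.38
tool_pos: [0.5304, 0.0869, 0.1151]
tool_rot: [-0.04, -3.137, 0.001]
force: [-0.0, 0.6, -0.2]
grip_width: -0.0
```

```bash
python3 -m crank '[[[0,0,-0.001,0,0,0],[0,0,-0.001,0,0,0],[0,0,-0.001,0,0,0],[0,0,0,0,0,0],[0,0,0,0,0,0]]]'
```

```text
time: 20.0
tool_pos: [0.5306, 0.0868, 0.1151]
tool_rot: [-0.04, -3.138, 0.001]
force: [-1.3, 0.4, 0.9]
grip_width: 0.0004
```

```bash
python3 -m crank '[[[0,0,0,0,0,0],[0,0,-0.002,0,0,0],[0,0,-0.002,0,0,0],[0,0,-0.003,0,0,0],[0,0,-0.003,0,0,0]]]'
```

```text
time: 20.62
tool_pos: [0.5306, 0.0869, 0.1147]
tool_rot: [0.04, 3.139, -0.002]
force: [-8.9, -0.5, 24.6]
grip_width: -0.0002
```

The clamp is at its stop: z 0.115 with 25 N. I lift straight up and back off for a look.

```bash
python3 -m crank '[[[0,0,0.01,0,0,0],[0,0,0.02,0,0,0],[0,0,0.04,0,0,0],[0,0,0.04,0,0,0],[0,0,0.03,0,0,0]]]'
python3 -m crank '[[[-0.01,-0.05,0.01,0,0,0],[-0.01,-0.05,0.01,0,0,0],[-0.01,-0.05,0,0,0,0],[-0.01,-0.05,0,0,0,0],[0,-0.02,0,0,0,0]]]'
python3 - <<'E'
from h import *
out=[]
for c,x,y in(("scene",260,130),("top",180,140)):
    img=ctrl.read_camera(c)
    for n in("lid_grip","clamp","spare_clamp"):print(c,n,[(np.round(d["centre"],3).tolist(),round(d["conf"],2)) for d in ctrl.find_in(c,n)])
    print(c,[(np.round(d["centre"],3).tolist(),round(d["conf"],2)) for d in ctrl.tip_of(c,"lid_grip")])
    if c=="top":x-=80
    out.append(cv2.resize(img[y:y+190,x:x+190],(400,400),interpolation=cv2.INTER_CUBIC))
cv2.imwrite("pics/e1.png",np.hstack(out))
E
```

```text
time: 21.25
tool_pos: [0.5281, 0.0866, 0.2555]
tool_rot: [-0.04, -3.137, 0.003]
force: [0.1, -0.4, -0.7]
grip_width: -0.0001
time: 21.88
tool_pos: [0.4895, -0.1383, 0.2785]
tool_rot: [0.032, 3.139, -0.004]
force: [1.2, 0.8, -1.5]
grip_width: -0.0003
scene lid_grip [([0.475, 0.1, 0.105], 0.96)]
scene clamp [([0.533, 0.086, 0.116], 0.63)]
scene spare_clamp [([0.552, 0.327, 0.143], 0.87)]
scene [([0.467, 0.088, 0.132], 0.72)]
top lid_grip [([0.46, 0.086, 0.105], 0.86)]
top clamp [([0.53, 0.086, 0.116], 0.85)]
top spare_clamp [([0.539, 0.326, 0.14], 0.72)]
top [([0.464, 0.092, 0.132], 0.66)]
```

View pics/e1.png

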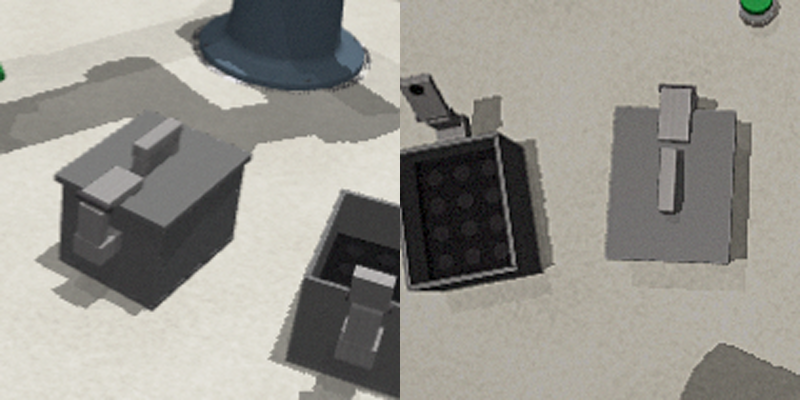

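The lid is flat and square. The clamp is level over it at (112,185) and (676,113), the spare clamp is still up, and the arm is clear. I hand in.

```bash
python3 -c "
from station import ctrl
print(ctrl.job_done())"
```

```text
the job is handed in; nothing more can be done
None
```

The loaded carrier is closed and handed in, with the robot clock at about 22 s of the 51 s allowed. I gripped the large lid by its handle, lowered it onto the carrier until the wrist force reversed, and released it. Then I swung that carrier's clamp down to its stop with closed fingers.

- **Lid:** the last pictures show it flat and square on the rim. The handle centre read about 132 mm above the bench from both cameras, against the 130 mm expected when seated.
- **Clamp:** it lies level over the lid, and both cameras put its top at z 116 mm against 115 mm nominal. At the stop the fingers stood at z 115 mm and the wrist force rose to about 25 N.
- **Empty carrier:** its clamp is still up and did not move.
- **Arm:** it stood clear of everything, above the bench, when I handed in.

Two checks gave trouble along the way. The first carrier mask from the scene camera picked out the lid instead, so I fitted the carrier's position from the top camera. The tool also drifted about 10 mm and tilted 0.03 rad while coming down to the handle; I corrected both before gripping. No check failed at the end.

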